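# Clamp down and bolt the viewport flange on the sloping port plate

### The job

Close the round viewport flange on the sloping aluminium plate: first press the hold-down lever beside it down until it snaps over and stays down by itself, and only then turn the three bar-headed captive bolts on the flange clockwise, each fully home to its end stop. Leave the lever down, and do not push the other things on the bench about.

Things in the scene. Friction and masses are not known exactly. Their poses are not given: they have to be found in the camera images.
- stand_top (a point): Centre of the top face of the sloping aluminium port plate (190 x 250 x 12 mm, on four legs), 130 mm above the bench. Its axes are the plate axes: x up the 27 deg slope, z the plate normal. A round steel flange, 160 mm across, is centred here; its top is 14 mm above the plate along z. It has a 42 mm glass window in the middle and the three bolts around that.
- hold (a joint): Hold-down lever beside the flange: rad, 0 = up (as it starts, sprung), 0.5 = fully down. Its spring goes over centre at 0.40: pressed past that, it snaps down and stays. Takes about 6 N at the pad.
- hold_pad (a point): Centre of the top face of the lever's black rubber press pad (40 mm along the lever, 28 mm wide, 16 mm thick), at the free end of the steel lever. 142 mm from the hinge; the point lies 8 mm above the lever's centre line. As it is pressed from 0 to 0.5 the point sinks about 68 mm in an arc about hold_hinge.
- hold_hinge (a point): Axis of the lever's hinge at plate x +82, y -125, z +32 mm; the axis is plate y. Its own axes are the plate axes. From here the lever runs down the slope (-x); when up it is lifted 0.5 rad from the plate (about level), when down it is parallel to the plate.
- bolt_a (a joint): Turn of this captive bolt, rad: grows clockwise seen from above the plate; 0 = loose stop, 1.9 = tight end stop. Stiff: stays where left (about 0.08 Nm).
- bolt_a_grip (a point): Grip point of the captive bolt at plate +y: plate x 0, y +55 mm. Dark bar head 46 long x 13 thick x 26 mm high (12 to 38 mm above the flange) on a round collar. The point is on the bolt axis, 28 mm above the flange; x runs along the bar, y across the 13 mm thickness, z outward along the plate normal.
- bolt_b (a joint): Turn of this captive bolt, rad: grows clockwise seen from above the plate; 0 = loose stop, 1.9 = tight end stop. Stiff: stays where left (about 0.08 Nm).
- bolt_b_grip (a point): Grip point of the captive bolt at plate x -48, y -28 mm (low side, nearer the lever). Dark bar head 46 long x 13 thick x 26 mm high (12 to 38 mm above the flange) on a round collar. The point is on the bolt axis, 28 mm above the flange; x runs along the bar, y across the 13 mm thickness, z outward along the plate normal.
- bolt_c (a joint): Turn of this captive bolt, rad: grows clockwise seen from above the plate; 0 = loose stop, 1.9 = tight end stop. Stiff: stays where left (about 0.08 Nm).
- bolt_c_grip (a point): Grip point of the captive bolt at plate x +48, y -28 mm (high side, nearer the lever). Dark bar head 46 long x 13 thick x 26 mm high (12 to 38 mm above the flange) on a round collar. The point is on the bolt axis, 28 mm above the flange; x runs along the bar, y across the 13 mm thickness, z outward along the plate normal.
- pen: Marker pen, 135 x 15 mm, lying; bystander, origin at the centre of its underside.
- fitting: Steel and brass tube fitting, 54 x 22 x 22 mm; bystander, origin at the centre of its underside.
- tag: Brass tag, disc 40 mm across, 4 mm thick; bystander, origin at the centre of its underside.
- gasket: Flat black ring, 120 mm across, 5 mm thick; bystander, origin at the centre of its underside.
- tape: Roll of blue tape, 60 mm across, 18 mm high; bystander, origin at the centre of its underside.
- wash: White bottle, 66 mm across, 190 mm high; bystander, origin at the centre of its underside.
- meter: Yellow handheld meter lying flat, 190 x 90 x 45 mm; bystander, origin at the centre of its underside.
- hexkeys: Folding hex key set, body 90 x 26 x 18 mm; bystander, origin at the centre of its underside.

How it is judged:
On the way, in this order (a step that is already met when the one before it is completed fails the run):
1. the hold-down lever is pressed down past its snap point (value of joint hold above 0.45 rad), for 0.2 s.
2. all three bolts are turned home (value of joint each of bolt_a, bolt_b, bolt_c above 1.82 rad), for 0.2 s.
At the end, for the whole second after the job is handed in: The lever is down by itself (joint above 0.45 of 0.5 rad), all three bolts are within 0.08 rad of their end stops (above 1.82 of 1.9 rad), and every bystander is within 30 mm of where it started (all of step 2 and value of joint hold above 0.45 rad and distance of each of pen, fitting, tag, gasket, tape, wash, meter, hexkeys from where it was at the start of the episode below 0.03 m); the robot touches nothing.
It fails at once if a bolt is turned home while the lever is not down (value of joint hold below 0.4 rad and value of joint any of bolt_a, bolt_b, bolt_c above 1.82 rad).
It fails at once if another thing on the bench is pushed more than 30 mm (distance of any of pen, fitting, tag, gasket, tape, wash, meter, hexkeys from where it was at the start of the episode above 0.03 m).
It also fails if it takes over 67 s, if anything falls off the work surface, if the arm or the gripper's body presses on something with over 40 N, if the wrist force passes 120 N, or if a joint passes its speed limit or range.

### The arm

A 7-joint arm with a two-finger parallel gripper is mounted at the origin on the work surface. World frame = base frame: x ahead of the robot, y to its left, z up, the work surface at z = 0. Lengths are in m, angles in rad, forces in N, time in s.
With the tool pointing down it reaches from about 0.35 to 0.9 m from the base axis. Payload 8.1 kg.
Tool frame: the origin (TCP) lies midway between the tips of the shut fingers; the grasp point (between the pads) lies 19 mm behind it (bot.tcp_to_grasp is the distance from the TCP to the grasp point, in m); z points along the fingers, y is the direction in which the jaws open and shut (so a half turn about z gives the same grasp; the last joint's range is limited). The gripper opens to 92 mm and grips with 3 to 60 N. Pads are 19 mm wide; open, the fingers measure 130 mm over their backs; the gripper's body (75 mm by 190 mm) begins 47 mm behind the grasp point.
Start: joints at [-1.367, 0.434, 0.025, 1.573, -0.012, 1.134, -0.075], TCP at [0.189, 0.596, 0.195] pointing down, gripper open.
Joint ranges: [-2.62, 2.62], [-0.44, 2.09], [-1.27, 1.32], [0.08, 2.57], [-1.32, 4.46], [0.12, 2], [-2.74, 2.74]. Speed limits (rad/s): [2.22, 2.22, 3.01, 3.01, 3.14, 3.14, 3.14].

### API

Orientations are given as a unit quaternion [x, y, z, w].
In Python, from cell import bot gives the robot as it stands.
- The arm moves only by the shell command python3 -m handwheel 'ROWS' [OPENING] [FORCE]. ROWS is a JSON object of lists of equal length, an entry for each row: "xyz": the shift along the tool's x, y, z in units of 0.12 m (1.0 is 0.12 m), a list of three; "twist": the turn about the tool's z in units of 1.5 rad (1.0 is 1.5 rad). A call has exactly 5 rows; each row shifts and turns the commanded pose from where the row before left it, along the tool's axes as they then stand; what a row does not reach is not made up. A row lasts 1/12 s, in which the tool goes at most 41.7 mm and 7.16 degrees, less where a joint would pass 70% of its speed; a pose out of reach is approached as far as the arm can. A call with a number of a shift or a turn outside -1 to 1 is refused whole. A call with a gripper value outside its range is refused whole. OPENING is the gripper command: -1 is fully open, 1 is shut, values between are in proportion, set as the call begins (- or left out, the last holds). The fingers move at their own pace and stop on an object; FORCE is the grip in N (left out, the last holds). Time passes only in rows, so rows that do not move let the fingers close, or fill a call up. It gives the time, the measured TCP pose, the force and the opening at its end, in the units of the state.
- bot.sense(): the state, without advancing time (a new reading comes with each control period).
- bot.read_camera(name): name is "scene" or "side" or "wrist"; returns a dict with "img" (384x512x3 uint8, red, green, blue), "mtx" (3x3 intrinsics, pixels), "position" and "rotation" of the camera in the world. Camera axes: x right, y down, z forward; pixel columns grow to the right and rows downward; lengths in m; the calibration is good to about 2 mm. A picture is of the moment at which its call begins. There is no depth.
- bot.job_done(): hands the job in, once; it reports no verdict.
The state is a dict: "time_s": time; "joint_positions": joint angles; "dq": joint speeds; "joint_efforts": joint torques, N m; "tool_pos": TCP position; "eef_rot": TCP orientation; "ft_force": force on the tool from outside, world axes, zero at the start; "ft_torque": the same for the moment, N m; "gripper_width": finger opening in m.
Only numpy, scipy, OpenCV 4.12 (cv2) and the standard library are available. Lean on these libraries where they do the work, as an engineer would, in place of code of your own. Each camera call takes 0.05 s, during which the arm holds its last target. There are 200 camera calls.

## Working session

There is one attempt and no reset: what is moved stays moved. The work goes in short steps, Python scripts to look and compute and a shell command to move; the robot and the scene stay as the last step left them, time stands still between calls to the robot, and variables do not carry over. Pictures are saved under pics/ and viewed, about 8 in all and at most 12, crops included, and the job is handed in when it is done.

```bash
ls; mkdir -p pics
python3 - <<'E'
from cell import bot
import cv2,numpy as np
s=bot.sense(); print(s['time_s'],s['tool_pos'],s['eef_rot'],s['gripper_width'],bot.tcp_to_grasp)
for n in ['scene','side']:
    c=bot.read_camera(n); np.savez(f'pics/{n}0.npz',**c)
    cv2.imwrite(f'pics/{n}0.png',cv2.resize(c['img'][:,:,::-1],(800,600),interpolation=cv2.INTER_CUBIC))
    print(n,c['position'],np.round(c['rotation'],3).tolist(),c['mtx'].tolist())
E
```

```text
pics
0.0 [0.18863302 0.59524742 0.19424749] [ 1.52810364e-01  9.88255207e-01 -7.97591154e-04 -5.21458480e-05] 0.09151226492413833 0.0188
scene [ 1.34660645 -0.2633424   0.96698932] [0.762, 0.529, -0.215, -0.306] [[355.2917818076441, 0.0, 255.99349845479682], [0.0, 355.2917818076441, 189.61332966566576], [0.0, 0.0, 1.0]]
side [ 0.4229579  -0.75731114  1.04187019] [0.929, -0.091, 0.043, -0.355] [[378.1022019458686, 0.0, 256.91428107256036], [0.0, 378.1022019458686, 195.0130611142887], [0.0, 0.0, 1.0]]
```

View pics/scene0.png

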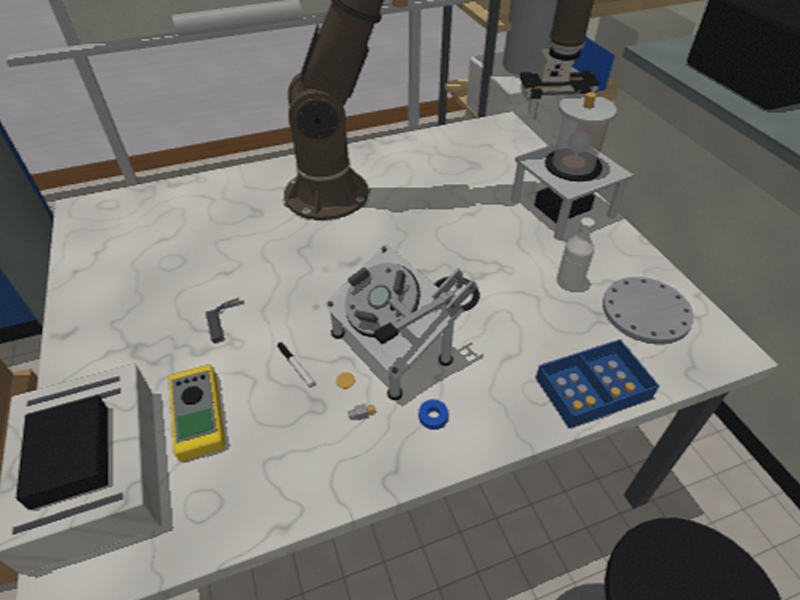

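View pics/side0.png

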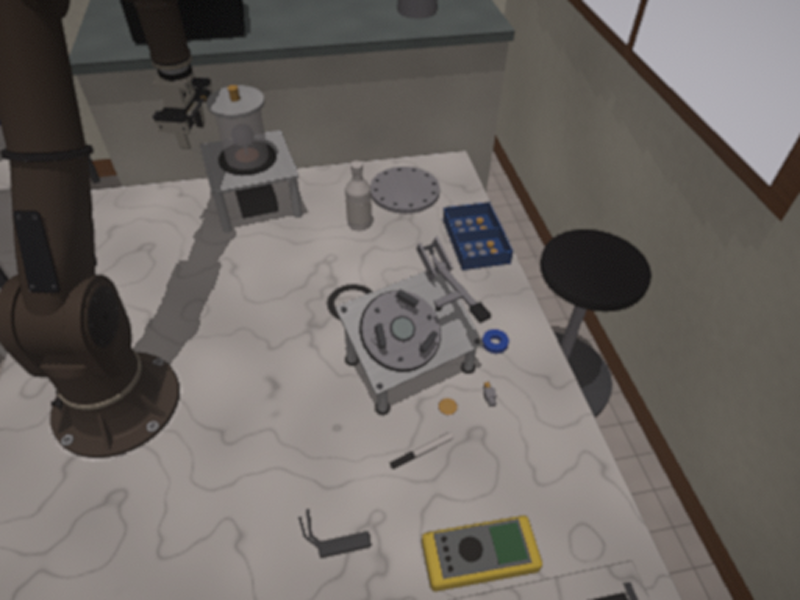

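The scene view shows the plate near (390,310), with the window at (378,296) and the lever pad at (388,331). In the side view the window is at (403,328) and the bolts are at a (380,338), b (430,345) and c (407,298). The pad is at (482,312). I'll zoom in to get better pixel positions.

Run:
```python
import cv2,numpy as np
a=np.load('pics/scene0.npz')['img'];b=np.load('pics/side0.npz')['img']
# crops 100x120 px, x4 => 400x480... 
ca=a[150:270,205:313];cb=b[145:265,205:321]
z=5
f=lambda c:cv2.resize(c[:,:108],None,fx=3.7,fy=3.7,interpolation=cv2.INTER_CUBIC)
o=np.hstack([f(ca),f(cb)]);cv2.imwrite('pics/z.png',cv2.convertScaleAbs(o[:,:,::-1],alpha=1.5));print(o.shape)
```

```text
(444, 800, 3)
```

View pics/z.png

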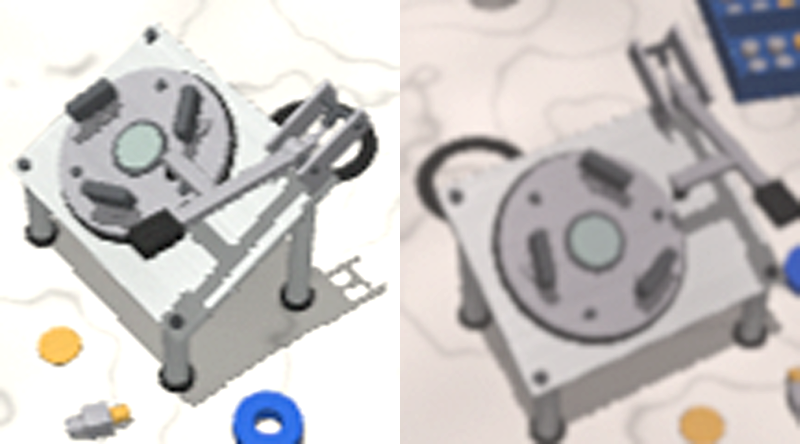

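The zoomed crops show the window, the three bars, the pad and a side arm on the lever clearly in both views. I'll fit the plate pose to these points.

```bash
cat > h.py <<'E'
import numpy as np
from scipy.spatial.transform import Rotation as R
from scipy.optimize import least_squares
def plateR(yaw): return (R.from_euler('z',yaw)*R.from_euler('y',-np.radians(27))).as_matrix()
def padpt(q,ex=0.):  # plate coords of pad top, q joint
    a=0.5-q
    u=np.array([-np.cos(a),0,np.sin(a)]);n=np.array([np.sin(a),0,np.cos(a)])
    return np.array([.082,-.125,.032])+(0.142+ex)*u+.008*n
def proj(c,p):
    q=(np.asarray(p)-c['position'])@Rc(c); return q[:,:2]/q[:,2:]*[c['mtx'][0,0],c['mtx'][1,1]]+c['mtx'][:2,2]
def Rc(c):
    r=np.asarray(c['rotation'])
    return R.from_quat(r).as_matrix() if r.size==4 else r
E
cat > fit.py <<'E'
from h import *
A=dict(np.load('pics/scene0.npz'));B=dict(np.load('pics/side0.npz'))
P=np.array([[0,0,.014],[0,.055,.044],[-.048,-.028,.044],[.048,-.028,.044],padpt(0)])
sa=np.array([[139,147],[91,100],[108,195],[187,112],[158,228]])/3.7+[205,150]
sb=(np.array([[595,242],[541,258],[655,280],[606,172],[779,196]])-[400,0])/3.7+[205,145]
def W(v): return P@plateR(v[3]).T+v[:3]
f=lambda v:np.r_[(proj(A,W(v))-sa).ravel(),(proj(B,W(v))-sb).ravel()]
best=min((least_squares(f,[.6,0,.13,y]) for y in np.arange(-3,3,.7)),key=lambda r:r.cost)
print(best.x,best.cost);print(np.round(best.fun.reshape(2,5,2),1).tolist())
g=least_squares(lambda w:f([w[0],w[1],.13,w[2]]),best.x[[0,1,3]]);print(g.x,g.cost)
v=[g.x[0],g.x[1],.13,g.x[2]];np.save('v.npy',v);print(W(v))
# bar ends, plate-plane yaw from side image
for c,cam,off,ends in [(B,'B',[205,145],dict(a=[(535,233),(548,287)],b=[(640,300),(672,256)],c=[(585,157),(628,186)])),(A,'A',[205,150],dict(a=[(70,108),(113,92)],b=[(84,186),(133,205)],c=[(191,92),(182,135)]))]:
    for k,e in ends.items():
        px=(np.array(e,float)-([400,0] if cam=='B' else [0,0]))/3.7+off
        d=np.c_[(px-c['mtx'][:2,2])/c['mtx'][0,0],[1,1]]@Rc(c).T
        M=plateR(v[3]);o=(c['position']-v[:3])@M;d=d@M
        q=o+d*((.044-o[2])/d[:,2])[:,None]
        t=q[1]-q[0];print(cam,k,np.round(q.mean(0),3),'len',np.hypot(*t[:2]).round(3),'ang',np.degrees(np.arctan2(t[1],t[0])).round(1))
E
python3 fit.py
```

```text
[ 0.58453805 -0.02365747  0.12675186 -4.39519188] 2.906628350437136
[[[0.5, 0.6], [-0.4, -0.0], [-0.2, -0.2], [-0.1, 0.1], [-0.3, 0.0]], [[-0.6, 0.5], [0.3, 0.4], [0.5, -1.7], [-0.1, -0.5], [-0.5, 0.6]]]
[ 0.58523823 -0.02498418 -4.39453509] 4.514876255181744
[[ 0.58722462 -0.03102167  0.14247409]
 [ 0.53923621 -0.06114822  0.16920429]
 [ 0.63144493 -0.07583432  0.14741274]
 [ 0.60471228  0.00541763  0.19099583]
 [ 0.72997177 -0.06492802  0.20781963]]
B a [-0.001  0.057  0.044] len 0.045 ang 167.6
B b [-0.051 -0.024  0.044] len 0.047 ang -62.3
B c [ 0.046 -0.027  0.044] len 0.043 ang -148.0
A a [0.001 0.051 0.044] len 0.042 ang -31.0
A b [-0.048 -0.032  0.044] len 0.052 ang -70.4
A c [ 0.047 -0.031  0.044] len 0.04 ang -143.6
```

Fit residuals are about 0.5 px and z comes out at 0.127 against the given 0.130, so the pose is good. The tool stays vertical because a row can only twist it about z, so I'll turn the bolts wrench-style. First I'll lift and shut the gripper, then twist so the tool x axis runs along the slope.

```bash
cat > t.py <<'E'
# usage: t.py plate x y z [dz_world] [bar phi deg] : tool-frame shift to that plate point, + twist options
import sys;from h import *;from cell import bot
a=[float(k) for k in sys.argv[1:]];v=np.load('v.npy');M=plateR(v[3]);s=bot.sense()
T=R.from_quat(s['eef_rot']).as_matrix()
w=v[:3]+M@np.array(a[:3])+[0,0,a[3] if len(a)>3 else 0]
print('t',s['time_s'],'tcp',np.round(s['tool_pos'],4),'target',w.round(4),'q7',round(s['joint_positions'][6],2),'F',np.round(s['ft_force'],1),'w',round(s['gripper_width'],4),'toolz',T[:,2].round(3))
print('tcp in plate',np.round((s['tool_pos']-v[:3])@M,4))
if len(a)>4:
    p=np.radians(a[4]);b=M@[np.cos(p),np.sin(p),0];d=np.arctan2(T[1,0],T[0,0])-np.arctan2(b[1],b[0])
    d=(d+np.pi/2)%np.pi-np.pi/2
    print('twist units',round(d/1.5,3),'deg',round(np.degrees(d),1));T=R.from_euler('z',-d).as_matrix()@T
print('shift units (after twist)',np.round(T.T@(w-s['tool_pos'])/.12,3))
E
python3 -m handwheel '{"xyz":[[0,0,-0.26],[0,0,-0.26],[0,0,-0.26],[0,0,-0.26],[0,0,-0.26]],"twist":[0,0,0,0,0]}' 1 20
python3 -m handwheel '{"xyz":[[0,0,0],[0,0,0],[0,0,0],[0,0,0],[0,0,0]],"twist":[0.08,0.08,0.08,0.08,0.08]}'
python3 -m handwheel '{"xyz":[[0,0,0],[0,0,0],[0,0,0],[0,0,0],[0,0,0]],"twist":[0.08,0.08,0.07,0,0]}'
python3 t.py -0.0388 -0.125 0.107 0.12 0
```

```text
time_s: 0.52
tool_pos: [0.1887, 0.5953, 0.3522]
eef_rot: [0.153, 0.988, -0.0, -0.0]
ft_force: [0.0, 1.8, -0.3]
gripper_width: 0.0629
time_s: 0.93
tool_pos: [0.1887, 0.5956, 0.3506]
eef_rot: [0.441, 0.898, -0.0, 0.0]
ft_force: [-0.1, -0.1, -0.1]
gripper_width: 0.0299
time_s: 1.35
tool_pos: [0.1886, 0.5957, 0.3507]
eef_rot: [0.584, 0.811, -0.0, 0.0]
ft_force: [-0.3, 0.1, -0.4]
gripper_width: 0.0008
t 1.35 tcp [0.1886 0.5957 0.3507] target [ 0.73   -0.0649  0.3277] q7 -0.96 F [-0.3  0.1 -0.4] w 0.0008 toolz [-0.    -0.001 -1.   ]
tcp in plate [ 0.7359  0.1828 -0.1273]
twist units 0.003 deg 0.3
shift units (after twist) [-6.639  2.565  0.195]
```

```bash
python3 -m handwheel '{"xyz":[[-0.266,0.103,0],[-0.266,0.103,0],[-0.266,0.103,0],[-0.266,0.103,0],[-0.266,0.103,0]],"twist":[0,0,0,0,0]}' 
python3 -m handwheel '{"xyz":[[-0.266,0.103,0],[-0.266,0.103,0],[-0.266,0.103,0],[-0.266,0.103,0],[-0.266,0.103,0]],"twist":[0,0,0,0,0]}' 
python3 -m handwheel '{"xyz":[[-0.266,0.103,0],[-0.266,0.103,0],[-0.266,0.103,0],[-0.266,0.103,0],[-0.266,0.103,0]],"twist":[0,0,0,0,0]}' 
python3 -m handwheel '{"xyz":[[-0.266,0.103,0],[-0.266,0.103,0],[-0.266,0.103,0],[-0.266,0.103,0],[-0.266,0.103,0]],"twist":[0,0,0,0,0]}' 
python3 t.py -0.0388 -0.125 0.107 0.07 0
```

```text
time_s: 1.77
tool_pos: [0.2983, 0.4622, 0.351]
eef_rot: [0.584, 0.812, -0.0, 0.0]
ft_force: [0.3, 0.5, 0.4]
gripper_width: 0.0003
time_s: 2.18
tool_pos: [0.407, 0.3299, 0.3511]
eef_rot: [0.584, 0.812, 0.0, -0.0]
ft_force: [0.8, 0.3, -0.0]
gripper_width: 0.0003
time_s: 2.6
tool_pos: [0.5157, 0.1977, 0.3511]
eef_rot: [0.584, 0.812, 0.0, 0.0]
ft_force: [0.8, 0.4, -0.9]
gripper_width: 0.0006
time_s: 3.02
tool_pos: [0.6245, 0.0658, 0.3509]
eef_rot: [0.584, 0.812, 0.0, -0.0]
ft_force: [0.2, 0.9, 0.5]
gripper_width: 0.0001
t 3.0167 tcp [0.6245 0.0658 0.3509] target [ 0.73   -0.0649  0.2777] q7 0.32 F [0.2 0.9 0.5] w 0.0001 toolz [-0.  0. -1.]
tcp in plate [ 0.1662 -0.0656  0.1633]
twist units 0.004 deg 0.3
shift units (after twist) [-1.309  0.495  0.609]
```

Next I'll go over the pad at 70 mm clearance, then take a wrist picture to check the alignment and the bars.

```bash
python3 -m handwheel '{"xyz":[[-0.262,0.099,0],[-0.262,0.099,0],[-0.262,0.099,0],[-0.262,0.099,0],[-0.262,0.099,0]],"twist":[0,0,0,0,0]}' 
python3 -m handwheel '{"xyz":[[0,0,0.3],[0,0,0.309],[0,0,0],[0,0,0],[0,0,0]],"twist":[0,0,0,0,0]}' 
python3 t.py -0.0388 -0.125 0.107 0.0 0
python3 - <<'E'
from cell import bot
import cv2,numpy as np
o=[]
for n in ['wrist','side']:
    c=bot.read_camera(n); np.savez(f'pics/{n}1.npz',**c); o.append(c['img'])
o[1]=o[1][130:280,200:400]
o=[cv2.resize(i,(400,300),interpolation=cv2.INTER_CUBIC) for i in o]
cv2.imwrite('pics/p1.png',np.hstack(o)[:,:,::-1])
E
```

```text
time_s: 3.43
tool_pos: [0.7301, -0.0648, 0.3506]
eef_rot: [0.584, 0.812, 0.0, -0.0]
ft_force: [-0.2, -0.6, 0.3]
gripper_width: 0.0003
time_s: 3.85
tool_pos: [0.73, -0.063, 0.2801]
eef_rot: [0.585, 0.811, 0.001, 0.001]
ft_force: [0.1, 0.1, 0.8]
gripper_width: 0.0004
t 3.85 tcp [ 0.73   -0.063   0.2801] target [ 0.73   -0.0649  0.2077] q7 0.56 F [0.1 0.1 0.8] w 0.0004 toolz [ 0.002  0.    -1.   ]
tcp in plate [-0.0044 -0.1256  0.1707]
twist units 0.002 deg 0.2
shift units (after twist) [-0.014 -0.006  0.603]
```

View pics/p1.png

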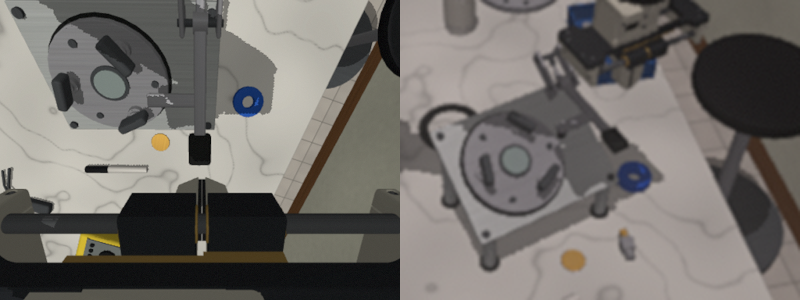

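The wrist view shows the lever lined up with the jaws, with the pad at (200,148). The bars are at a (63,92), b (137,121) and c (117,52). I'll check the fit against it.

Run:
```python
from h import *
c=dict(np.load('pics/wrist1.npz'));v=np.load('v.npy');M=plateR(v[3])
P=np.array([[0,0,.014],[0,.055,.044],[-.048,-.028,.044],[.048,-.028,.044],padpt(0)])
print((proj(c,P@M.T+v[:3])/1.28).round(1).tolist())
for k,e in dict(a=[(59,77),(68,108)],b=[(121,131),(155,113)],c=[(102,40),(131,65)]).items():
    px=np.array(e)*1.28
    d=np.c_[(px-c['mtx'][:2,2])/c['mtx'][0,0],[1,1]]@Rc(c).T
    o=(c['position']-v[:3])@M;d=d@M;q=o+d*((.044-o[2])/d[:,2])[:,None]
    t=q[1]-q[0];print(k,np.round(q.mean(0),3),'len',np.hypot(*t[:2]).round(3),'ang',np.degrees(np.arctan2(t[1],t[0])).round(1))
```

```text
[[111.4, 83.9], [62.6, 95.3], [134.1, 124.5], [116.7, 58.8], [200.8, 151.0]]
a [0.003 0.052 0.044] len 0.046 ang 170.2
b [-0.044 -0.034  0.044] len 0.064 ang -59.4
c [ 0.055 -0.03   0.044] len 0.038 ang -137.6
```

Everything agrees to within about 5 mm, so I'll press the pad.

```bash
python3 -m handwheel '{"xyz":[[0,0,0.25],[0,0,0.25],[0,0,0.05],[0,0,0.05],[0.01,0,0.05]],"twist":[0,0,0,0,0]}' 
python3 -m handwheel '{"xyz":[[0.01,0,0.06],[0.01,0,0.06],[0.01,0,0.06],[0.01,0,0.06],[0.01,0,0.06]],"twist":[0,0,0,0,0]}' 
python3 -m handwheel '{"xyz":[[0.01,0,0.06],[0.01,0,0.06],[0.01,0,0.06],[0.01,0,0.06],[0,0,0.06]],"twist":[0,0,0,0,0]}' 
python3 t.py -0.06 -0.125 0.040 0.0 0
```

```text
time_s: 4.37
tool_pos: [0.7301, -0.0627, 0.2019]
eef_rot: [0.586, 0.811, 0.001, 0.001]
ft_force: [0.6, -0.4, 0.4]
gripper_width: 0.0007
time_s: 4.78
tool_pos: [0.728, -0.058, 0.1645]
eef_rot: [0.586, 0.81, 0.0, 0.002]
ft_force: [1.3, -4.7, 4.2]
gripper_width: 0.0001
time_s: 5.2
tool_pos: [0.7249, -0.0506, 0.1265]
eef_rot: [0.585, 0.811, 0.0, -0.001]
ft_force: [-1.3, 0.3, 0.2]
gripper_width: 0.0001
t 5.2 tcp [ 0.7249 -0.0506  0.1265] target [ 0.7264 -0.054   0.1384] q7 0.59 F [-1.3  0.3  0.2] w 0.0001 toolz [-0.002  0.001 -1.   ]
tcp in plate [-0.0622 -0.1247  0.0277]
twist units 0.001 deg 0.1
shift units (after twist) [-0.03   0.003 -0.099]
```

No force now, and the TCP is 12 mm below the expected pad top. I'll look before moving on.

```bash
python3 -m handwheel '{"xyz":[[0,0,-0.3],[0,0,-0.3],[0,0,-0.3],[0,0,-0.1],[0,0,0]],"twist":[0,0,0,0,0]}'
python3 - <<'E'
from cell import bot
import cv2,numpy as np
o=[]
for n in ['wrist','side']:
    c=bot.read_camera(n); np.savez(f'pics/{n}2.npz',**c); o.append(c['img'])
o[1]=o[1][130:280,200:400]
o=[cv2.resize(i,(400,300),interpolation=cv2.INTER_CUBIC) for i in o]
cv2.imwrite('pics/p2.png',np.hstack(o)[:,:,::-1])
from h import *
v=np.load('v.npy');M=plateR(v[3])
c=dict(np.load('pics/wrist2.npz'));P=np.array([padpt(q) for q in (0,.25,.5)]+[[0,0,.014]])
print((proj(c,P@M.T+v[:3])/1.28).round(1).tolist())
c=dict(np.load('pics/side2.npz'));print(((proj(c,P@M.T+v[:3])-[200,130])*2+[400,0]).round(1).tolist())
E
```

```text
time_s: 5.62
tool_pos: [0.7272, -0.0521, 0.2517]
eef_rot: [0.586, 0.811, 0.002, 0.002]
ft_force: [-0.0, 0.1, 0.2]
gripper_width: 0.0004
[[199.9, 168.5], [200.0, 156.7], [200.0, 141.6], [103.0, 93.8]]
[[614.9, 136.3], [611.7, 151.2], [605.5, 161.0], [514.9, 161.0]]
```

View pics/p2.png

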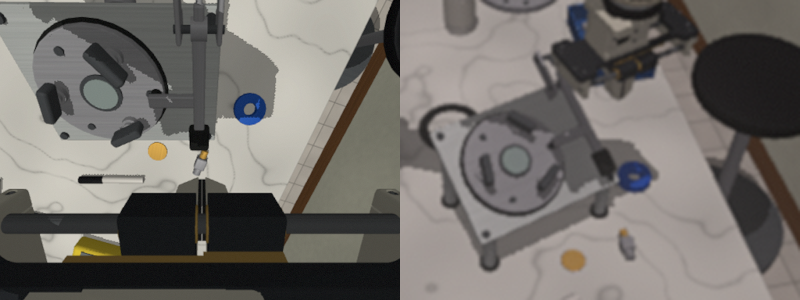

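The pad is now at wrist (199,138) and side (604,163), which matches the prediction for joint 0.5 in both views. The lever is down by itself and the fitting and tape have not moved. Next is bolt c.

```bash
python3 t.py 0.048 -0.028 0.042 0.07 37
```

```text
t 5.7167 tcp [ 0.7253 -0.0515  0.2471] target [0.6044 0.0063 0.2592] q7 0.55 F [ 0.3  0.2 -1.6] w 0.0008 toolz [-0.001  0.001 -1.   ]
tcp in plate [-0.0083 -0.1248  0.1356]
twist units -0.467 deg -40.1
shift units (after twist) [ 1.111 -0.117 -0.1  ]
```

```bash
python3 -m handwheel '{"xyz":[[0,0,-0.1],[0,0,0],[0,0,0],[0,0,0],[0,0,0]],"twist":[0,-0.08,-0.08,-0.08,-0.08]}' 0.02 20
python3 -m handwheel '{"xyz":[[0,0,0],[0,0,0],[0.278,-0.03,0],[0.278,-0.03,0],[0.278,-0.03,0]],"twist":[-0.08,-0.067,0,0,0]}'
python3 -m handwheel '{"xyz":[[0.278,-0.03,0],[0,0,0],[0,0,0],[0,0,0],[0,0,0]],"twist":[0,0,0,0,0]}'
python3 t.py 0.048 -0.028 0.042 -0.008 37
python3 - <<'E'
from cell import bot
import cv2,numpy as np
o=[]
for n in ['wrist','side']:
    c=bot.read_camera(n); np.savez(f'pics/{n}3.npz',**c); o.append(c['img'])
o[1]=o[1][120:270,180:380]
o=[cv2.resize(i,(400,300),interpolation=cv2.INTER_CUBIC) for i in o]
cv2.imwrite('pics/p3.png',np.hstack(o)[:,:,::-1])
E
```

```text
time_s: 6.13
tool_pos: [0.725, -0.0517, 0.2587]
eef_rot: [0.374, 0.928, -0.0, -0.001]
ft_force: [-0.1, -0.9, -0.0]
gripper_width: 0.029
time_s: 6.55
tool_pos: [0.6328, -0.0085, 0.2582]
eef_rot: [0.272, 0.962, -0.001, -0.001]
ft_force: [1.8, 0.4, 1.2]
gripper_width: 0.0454
time_s: 6.97
tool_pos: [0.6051, 0.0049, 0.2597]
eef_rot: [0.273, 0.962, -0.0, 0.0]
ft_force: [0.8, -0.3, 0.2]
gripper_width: 0.0449
t 6.9667 tcp [0.6051 0.0049 0.2597] target [0.6044 0.0063 0.1812] q7 1.06 F [ 0.8 -0.3  0.2] w 0.0449 toolz [-0.    -0.001 -1.   ]
tcp in plate [ 0.0787 -0.0282  0.1055]
twist units -0.001 deg -0.1
shift units (after twist) [0.011 0.007 0.654]
```

View pics/p3.png

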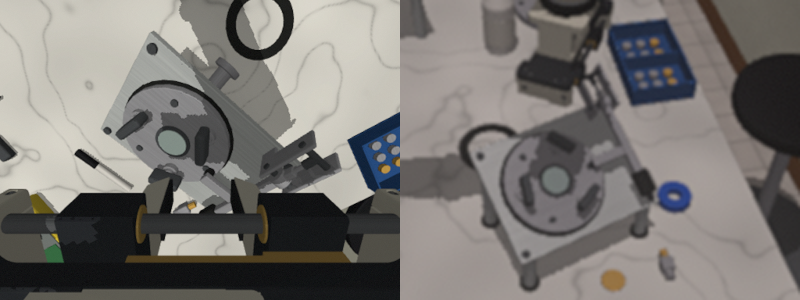

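In the wrist view bar c is directly below the tool at (203,147), parallel to tool x, with the window at (173,140) and a at (132,123). I'll go down, grip, and turn clockwise.

```bash
python3 -m handwheel '{"xyz":[[0.01,0.007,0.2],[0,0,0.2],[0,0,0.13],[0,0,0.08],[0,0,0.04]],"twist":[0,0,0,0,0]}' 
python3 t.py 0.048 -0.028 0.042 -0.008 37
python3 -m handwheel '{"xyz":[[0,0,0],[0,0,0],[0,0,0],[0,0,0],[0,0,0]],"twist":[0,0,0,0,0]}' 1 15
python3 t.py 0.048 -0.028 0.042 -0.008 37
```

```text
time_s: 7.48
tool_pos: [0.6035, 0.0064, 0.1803]
eef_rot: [0.272, 0.962, -0.001, -0.001]
ft_force: [-0.5, 0.3, 0.1]
gripper_width: 0.045
t 7.4833 tcp [0.6035 0.0064 0.1803] target [0.6044 0.0063 0.1812] q7 1.08 F [-0.5  0.3  0.1] w 0.045 toolz [-0.002 -0.001 -1.   ]
tcp in plate [ 0.0443 -0.0272  0.0339]
twist units -0.001 deg -0.1
shift units (after twist) [-0.007  0.003 -0.008]
time_s: 7.9
tool_pos: [0.6043, 0.0068, 0.1828]
eef_rot: [0.272, 0.962, 0.0, 0.001]
ft_force: [-0.0, 1.4, 0.5]
gripper_width: 0.0163
t 7.9 tcp [0.6043 0.0068 0.1828] target [0.6044 0.0063 0.1812] q7 1.08 F [-0.   1.4  0.5] w 0.0163 toolz [ 0.001  0.    -1.   ]
tcp in plate [ 0.0456 -0.0281  0.036 ]
twist units -0.0 deg -0.0
shift units (after twist) [-0.003 -0.003  0.013]
```

Gripped at 16 mm opening. Now I'll turn it.

```bash
for i in 1; do
python3 -m handwheel '{"xyz":[[0,0,0],[0,0,0],[0,0,0],[0,0,0],[0,0,0]],"twist":[0.08,0.08,0.08,0.08,0.08]}' - 15
python3 -m handwheel '{"xyz":[[0,0,0],[0,0,0],[0,0,0],[0,0,0],[0,0,0]],"twist":[0.08,0.08,0.08,0.08,0.08]}'
python3 -m handwheel '{"xyz":[[0,0,0],[0,0,0],[0,0,0],[0,0,0],[0,0,0]],"twist":[0.08,0.08,0.08,0.08,0.08]}'
done; python3 -c "
from cell import bot;s=bot.sense();print(s['ft_torque'],s['ft_force'],s['joint_positions'])"
python3 t.py 0.048 -0.028 0.042 -0.008 -72
```

```text
time_s: 8.32
tool_pos: [0.604, 0.007, 0.1825]
eef_rot: [0.547, 0.837, 0.0, 0.0]
ft_force: [0.5, 0.4, -0.7]
gripper_width: 0.0007
time_s: 8.73
tool_pos: [0.6041, 0.007, 0.1825]
eef_rot: [0.77, 0.638, 0.0, 0.0]
ft_force: [-0.7, 0.2, 0.3]
gripper_width: 0.0002
time_s: 9.15
tool_pos: [0.6041, 0.0071, 0.1825]
eef_rot: [0.924, 0.382, 0.0, -0.0]
ft_force: [-0.7, 0.2, -1.6]
gripper_width: 0.0001
[-0.05708695  0.11500839  0.01295051] [-0.71712479  0.22481326 -1.59552777] [-0.64670323  0.49838718  0.81950278  1.68957472 -0.39766669  1.12775428
 -0.50027792]
t 9.15 tcp [0.6041 0.0071 0.1825] target [0.6044 0.0063 0.1812] q7 -0.5 F [-0.7  0.2 -1.6] w 0.0001 toolz [ 0.001  0.    -1.   ]
tcp in plate [ 0.0457 -0.0279  0.0356]
twist units 0.123 deg 10.6
shift units (after twist) [-0.001  0.007  0.011]
```

The fingers shut fully, so they missed or slipped off the bar. I'll look at it here.

Run:
```python
from cell import bot
import cv2,numpy as np
from h import *
v=np.load('v.npy');M=plateR(v[3]);s=bot.sense()
o=[]
for n,r in [('scene',(150,205)),('side',(120,180))]:
    c=bot.read_camera(n); np.savez(f'pics/{n}4.npz',**c); o.append(c['img'][r[0]-30:r[0]+120,r[1]-10:r[1]+100])
    P=np.array([M@[.048,-.028,.042]+v[:3],s['tool_pos']])
    print(((proj(c,P)-[r[1]-10,r[0]-30])*400/110).round(0).tolist())
o=[cv2.resize(i,(400,545),interpolation=cv2.INTER_CUBIC) for i in o]
cv2.imwrite('pics/p4.png',cv2.convertScaleAbs(np.hstack(o)[:,:,::-1],alpha=1.5))
```

```text
[[219.0, 219.0], [220.0, 224.0]]
[[330.0, 366.0], [329.0, 371.0]]
```

View pics/p4.png

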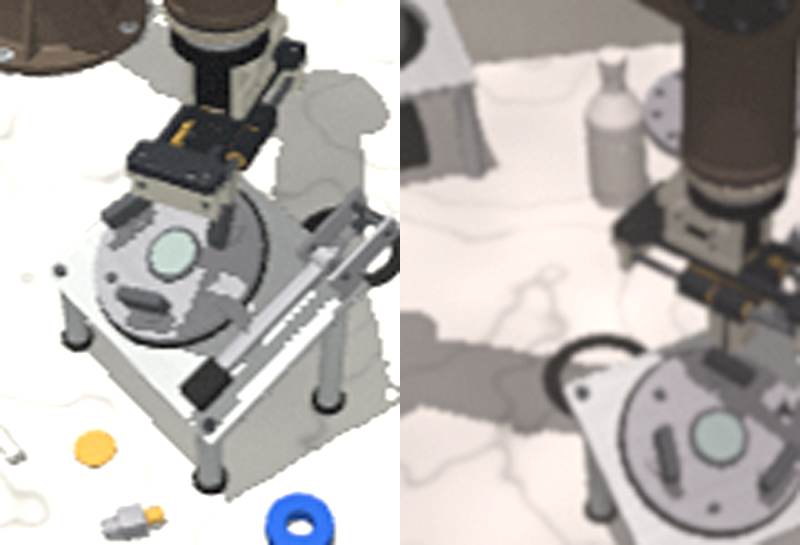

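Bar c has not moved. In the side view the finger tips end at its upper edge (725,350), although the reported TCP projects to (729,371). So the tips are probably higher than assumed, which also fits the zero force after the lever press. I'll feel down gently with the shut fingers to measure the offset.

```bash
python3 -m handwheel '{"xyz":[[0,0,0.01],[0,0,0.01],[0,0,0.01],[0,0,0.01],[0,0,0.01]],"twist":[0,0,0,0,0]}' 
python3 -m handwheel '{"xyz":[[0,0,0.01],[0,0,0.01],[0,0,0.01],[0,0,0.01],[0,0,0.01]],"twist":[0,0,0,0,0]}'
```

```text
time_s: 9.67
tool_pos: [0.6038, 0.0068, 0.1759]
eef_rot: [0.923, 0.385, 0.0, -0.0]
ft_force: [-0.4, -0.2, 0.5]
gripper_width: 0.0007
time_s: 10.08
tool_pos: [0.6039, 0.0069, 0.17]
eef_rot: [0.923, 0.385, 0.0, -0.0]
ft_force: [-2.3, 1.0, 8.3]
gripper_width: 0.0004
```

Contact comes at TCP z 0.171, where the bar top should be at 0.200. The lever press fits the same roughly 29 mm offset. I'll raise the tool clear and triangulate the finger tips.

```bash
python3 -m handwheel '{"xyz":[[0,0,-0.3],[0,0,-0.3],[0,0,-0.1],[0,0,0],[0,0,0]],"twist":[0,0,0,0,0]}'
python3 - <<'E'
from cell import bot
import cv2,numpy as np
from h import *
s=bot.sense();o=[];print(s['tool_pos'])
for n in ('scene','side'):
    c=bot.read_camera(n); np.savez(f'pics/{n}5.npz',**c)
    p=proj(c,[s['tool_pos']])[0];x,y=(p-[40,45]).astype(int)
    o.append(cv2.resize(c['img'][y:y+80,x:x+80],(400,400),interpolation=cv2.INTER_CUBIC));print(n,(x,y),((p-[x,y])*5).round(0))
cv2.imwrite('pics/p5.png',cv2.convertScaleAbs(np.hstack(o)[:,:,::-1],alpha=1.5))
E
```

```text
time_s: 10.5
tool_pos: [0.6041, 0.0069, 0.2542]
eef_rot: [0.923, 0.385, 0.001, 0.0]
ft_force: [-0.4, 1.4, -0.8]
gripper_width: 0.0007
[0.60414701 0.00694021 0.25420194]
scene (np.int64(215), np.int64(119)) [202. 228.]
side (np.int64(221), np.int64(130)) [201. 228.]
```

View pics/p5.png

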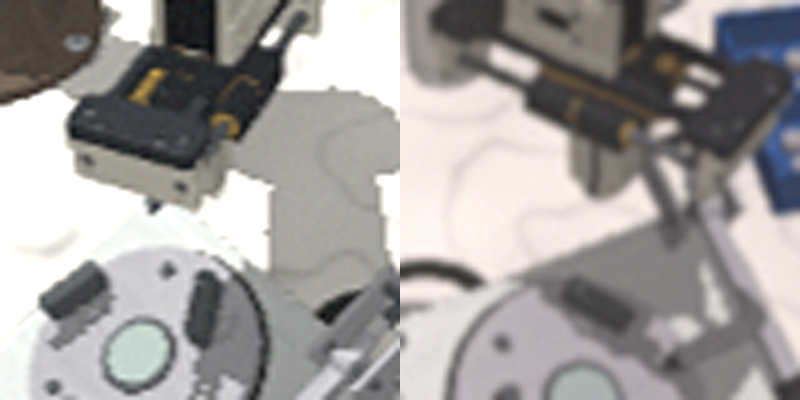

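In the scene view a dark tip shows at (153,210), while the TCP projects to (202,228). I'll run that ray into the side view.

Run:
```python
from cell import bot
from h import *
import cv2
A=dict(np.load('pics/scene5.npz'));B=dict(np.load('pics/side5.npz'));s=bot.sense();t=s['tool_pos']
px=np.array([153,210])/5+[215,119]
d=Rc(A)@np.r_[(px-A['mtx'][:2,2])/A['mtx'][0,0],1]
L0=np.linalg.norm(t-A['position']);d/=np.linalg.norm(d)
for L in np.arange(L0-.06,L0+.061,.02):
    p=A['position']+d*L; print((p-t).round(3),((proj(B,[p])[0]-[221,130])*5+[400,0]).round(0))
# tool frame axes for reference: x,y as seen in both views, tip points 0..60mm behind tcp
T=R.from_quat(s['eef_rot']).as_matrix();print(T.round(2).tolist())
for k in ([0,0,0],[0,0,-.03],[0,0,-.066],[0,.05,-.066],[0,-.05,-.066],[.03,0,-.066]):
    p=t+T@np.array(k);print(k,((proj(A,[p])[0]-[215,119])*5).round(),((proj(B,[p])[0]-[221,130])*5+[400,0]).round())
c=bot.read_camera('wrist');np.savez('pics/wrist5.npz',**c);print((proj(c,[t])).round(),c['position']-t)
```

```text
[ 0.026 -0.039  0.048] [661. 211.]
[ 0.012 -0.034  0.035] [633. 225.]
[-0.002 -0.029  0.022] [606. 239.]
[-0.017 -0.025  0.009] [579. 253.]
[-0.031 -0.02  -0.005] [553. 267.]
[-0.045 -0.016 -0.018] [528. 280.]
[-0.06  -0.011 -0.031] [503. 293.]
[[0.7, 0.71, -0.0], [0.71, -0.7, 0.0], [-0.0, -0.0, -1.0]]
[0, 0, 0] [202. 229.] [599. 230.]
[0, 0, -0.03] [201. 191.] [600. 193.]
[0, 0, -0.066] [201. 143.] [602. 147.]
[0, 0.05, -0.066] [164. 196.] [678. 182.]
[0, -0.05, -0.066] [236.  93.] [528. 114.]
[0.03, 0, -0.066] [249. 157.] [630. 118.]
[[259. 222.]] [0.05950494 0.06034108 0.18976069]
```

The picture shows the dark spot in the scene view is a plate screw. The finger tips in the side view are at (597,195), about 28 mm above the reported TCP. The contact test gave 29 mm and the lever press agrees, so I'll take tip = reported TCP + 29 mm and redo bolt c at that depth.

```bash
python3 -m handwheel '{"xyz":[[0,0,0],[0,0,0],[0,0,0],[0,0,0],[0,0,0]],"twist":[-0.08,-0.08,-0.08,-0.08,-0.08]}' 0.02 15 >/dev/null
python3 -m handwheel '{"xyz":[[0,0,0],[0,0,0],[0,0,0],[0,0,0],[0,0,0]],"twist":[-0.08,-0.08,-0.08,-0.08,-0.08]}' >/dev/null
python3 -m handwheel '{"xyz":[[0,0,0],[0,0,0],[0,0,0],[0,0,0],[0,0,0]],"twist":[-0.08,-0.08,-0.08,-0.08,-0.08]}'
python3 t.py 0.048 -0.028 0.042 -0.037 37
```

```text
time_s: 11.9
tool_pos: [0.6031, 0.0069, 0.2525]
eef_rot: [0.269, 0.963, -0.0, -0.001]
ft_force: [-0.1, -0.2, 0.7]
gripper_width: 0.0451
t 11.9 tcp [0.6031 0.0069 0.2525] target [0.6044 0.0063 0.1522] q7 1.08 F [-0.1 -0.2  0.7] w 0.0451 toolz [-0.002 -0.    -1.   ]
tcp in plate [ 0.0776 -0.0269  0.0979]
twist units 0.004 deg 0.3
shift units (after twist) [-0.014  0.002  0.835]
```

```bash
python3 -m handwheel '{"xyz":[[0,0,0.2],[0,0,0.2],[0,0,0.15],[0,0,0.08],[0,0,0.05]],"twist":[0,0,0,0,0]}' 
python3 -m handwheel '{"xyz":[[0,0,0.05],[0,0,0.05],[0,0,0.05],[0,0,0.03],[0,0,0]],"twist":[0,0,0,0,0]}'
python3 t.py 0.048 -0.028 0.042 -0.037 37
```

```text
time_s: 12.32
tool_pos: [0.6025, 0.0069, 0.1701]
eef_rot: [0.272, 0.962, -0.001, -0.002]
ft_force: [-0.5, 0.6, -0.3]
gripper_width: 0.0451
time_s: 12.73
tool_pos: [0.6035, 0.0069, 0.1502]
eef_rot: [0.272, 0.962, -0.0, -0.0]
ft_force: [-0.4, -0.5, 0.1]
gripper_width: 0.045
t 12.7333 tcp [0.6035 0.0069 0.1502] target [0.6044 0.0063 0.1522] q7 1.11 F [-0.4 -0.5  0.1] w 0.045 toolz [-0.001  0.    -1.   ]
tcp in plate [ 0.0311 -0.0273  0.0069]
twist units -0.0 deg -0.0
shift units (after twist) [-0.009 -0.    -0.017]
```

There is no contact even though the nominal TCP is "inside" the flange, which confirms the offset. Closing now.

```bash
python3 -m handwheel '{"xyz":[[0,0,0],[0,0,0],[0,0,0],[0,0,0],[0,0,0]],"twist":[0,0,0,0,0]}' 1 15
python3 -m handwheel '{"xyz":[[0,0,0],[0,0,0],[0,0,0],[0,0,0],[0,0,0]],"twist":[0,0,0,0,0]}'
```

```text
time_s: 13.15
tool_pos: [0.6033, 0.0054, 0.151]
eef_rot: [0.273, 0.962, -0.001, -0.0]
ft_force: [-3.7, -1.7, 2.2]
gripper_width: 0.0175
time_s: 13.57
tool_pos: [0.6032, 0.0054, 0.151]
eef_rot: [0.273, 0.962, -0.001, -0.0]
ft_force: [-3.6, -3.8, 3.1]
gripper_width: 0.0168
```

Bar held at 16.8 mm, which is right for a tilted 13 mm bar. I'll turn it about 110° in total and watch the torque near the end.

```bash
cat > f.py <<'E'
from cell import bot
import numpy as np
s=bot.sense();print(round(s['time_s'],2),'F',np.round(s['ft_force'],1),'T',np.round(s['ft_torque'],2),'w',round(s['gripper_width'],4),'q7',round(s['joint_positions'][6],3))
E
python3 -m handwheel '{"xyz":[[0,0,0],[0,0,0],[0,0,0],[0,0,0],[0,0,0]],"twist":[0.08,0.08,0.08,0.08,0.08]}' >/dev/null; python3 f.py
python3 -m handwheel '{"xyz":[[0,0,0],[0,0,0],[0,0,0],[0,0,0],[0,0,0]],"twist":[0.08,0.08,0.08,0.08,0.08]}'  >/dev/null; python3 f.py
python3 -m handwheel '{"xyz":[[0,0,0],[0,0,0],[0,0,0],[0,0,0],[0,0,0]],"twist":[0.08,0.08,0.08,0.06,0.04]}' ; python3 f.py
```

```text
13.98 F [-5.2 -7.1  5.5] T [-1.53  1.13  0.09] w 0.0132 q7 0.583
14.4 F [-8.  -8.2  9.8] T [-1.89  2.11  0.37] w 0.0154 q7 0.071
time_s: 14.82
tool_pos: [0.602, 0.0034, 0.1513]
eef_rot: [0.906, 0.424, -0.002, 0.001]
ft_force: [-8.8, -5.2, 8.2]
gripper_width: 0.0264
14.82 F [-8.8 -5.2  8.2] T [-1.13  1.98  1.25] w 0.0264 q7 -0.353
```

```bash
python3 -m handwheel '{"xyz":[[0,0,0],[0,0,0],[0,0,0],[0,0,0],[0,0,0]],"twist":[0.05,0.05,0.05,0.04,0]}' ; python3 f.py
python3 - <<'E'
from cell import bot
import cv2,numpy as np
o=[]
for n,r in [('scene',(130,205)),('side',(110,190))]:
    c=bot.read_camera(n); np.savez(f'pics/{n}6.npz',**c); o.append(c['img'][r[0]:r[0]+120,r[1]-10:r[1]+110])
o=[cv2.resize(i,(400,400),interpolation=cv2.INTER_CUBIC) for i in o]
cv2.imwrite('pics/p6.png',cv2.convertScaleAbs(np.hstack(o)[:,:,::-1],alpha=1.5))
E
```

```text
time_s: 15.23
tool_pos: [0.6011, 0.0036, 0.1513]
eef_rot: [0.956, 0.292, -0.003, 0.001]
ft_force: [-14.4, -10.2, 14.0]
gripper_width: 0.0376
15.23 F [-14.4 -10.2  14. ] T [-2.09  3.37  2.47] w 0.0376 q7 -0.586
```

View pics/p6.png

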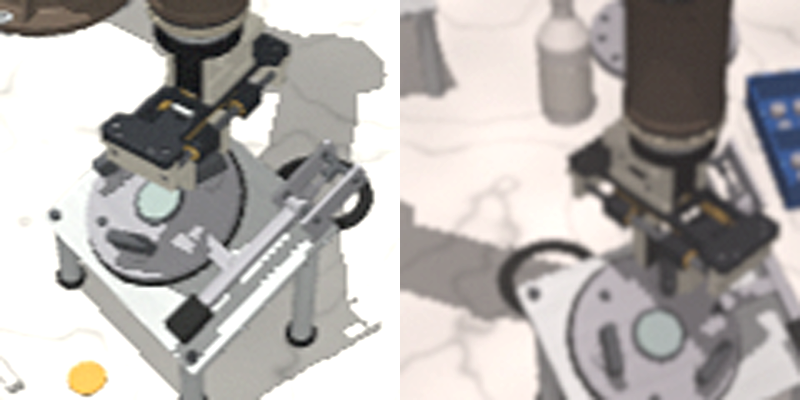

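Bar c has clearly turned: in the side view it is at (668,275), half hidden by the gripper. The torque of 2.5 Nm with the jaws being prised open says it is at its stop. I'll release, go up, and measure the bar angles numerically from a rectified side view.

```bash
python3 -m handwheel '{"xyz":[[0,0,0],[0,0,0],[0,0,0],[0,0,0],[0,0,-0.1]],"twist":[-0.07,-0.07,-0.06,0,0]}' 0.02 15
python3 -m handwheel '{"xyz":[[0,0,-0.15],[0,0,-0.3],[0,0,-0.3],[0,0,-0.1],[0,0,0]],"twist":[0,0,0,0,0]}'
cat > ang.py <<'E'
import sys;from h import *;from cell import bot;import cv2
# rectify onto the plate-parallel plane z=.046; bar angles from dark blobs. args: npz files, or camera names
v=np.load('v.npy');M=plateR(v[3]);B=dict(a=(0,.055),b=(-.048,-.028),c=(.048,-.028))
g=np.arange(-.09,.09,.0005);X,Y=np.meshgrid(g,g)
for n in sys.argv[1:]:
    c=dict(np.load(n)) if n.endswith('npz') else bot.read_camera(n)
    P=np.c_[X.ravel(),Y.ravel(),np.full(X.size,.046)]@M.T+v[:3];m=proj(c,P).astype(np.float32).reshape(*X.shape,2)
    im=cv2.remap(cv2.cvtColor(c['img'],cv2.COLOR_RGB2GRAY),m[...,0],m[...,1],cv2.INTER_LINEAR)
    for k,(x,y) in B.items():
        w=np.hypot(X-x,Y-y)<.030;vals=im[w];th,_=cv2.threshold(vals.astype(np.uint8),0,255,cv2.THRESH_OTSU)
        for t in (62,75):
            k2=w&(im<t)
            nl,lab,st,_=cv2.connectedComponentsWithStats(k2.astype(np.uint8))
            if nl<2: continue
            i=1+st[1:,4].argmax();yy,xx=np.nonzero(lab==i)
            r=cv2.minAreaRect(np.c_[g[xx],g[yy]].astype(np.float32)*1000)
            q=np.c_[g[xx],g[yy]];q=q-q.mean(0);_,_,V=np.linalg.svd(q,full_matrices=False)
            print(n,k,t,'off',(np.array([g[xx].mean()-x,g[yy].mean()-y])*1000).round(0),'size',np.round(r[1]),'phi',round(np.degrees(np.arctan2(V[0,1],V[0,0]))%180,0))
E
python3 ang.py pics/side0.npz pics/scene0.npz side scene
```

```text
time_s: 15.75
tool_pos: [0.6026, 0.0075, 0.1614]
eef_rot: [0.902, 0.432, -0.001, -0.001]
ft_force: [-0.4, -0.4, 0.9]
gripper_width: 0.0451
time_s: 16.17
tool_pos: [0.6059, 0.0063, 0.2692]
eef_rot: [0.902, 0.431, 0.003, 0.001]
ft_force: [1.0, -0.3, -0.4]
gripper_width: 0.045
pics/side0.npz a 62 off [-4.  7.] size [11. 44.] phi 169.0
pics/side0.npz a 75 off [-2.  4.] size [17. 52.] phi 164.0
pics/side0.npz b 62 off [-8. 19.] size [13. 14.] phi 103.0
pics/side0.npz b 75 off [-3.  6.] size [21. 52.] phi 122.0
pics/side0.npz c 62 off [-2.  6.] size [41. 15.] phi 35.0
pics/side0.npz c 75 off [-4.  5.] size [50. 25.] phi 28.0
pics/scene0.npz a 62 off [-0. -9.] size [19. 43.] phi 165.0
pics/scene0.npz a 75 off [-0. -7.] size [29. 45.] phi 161.0
pics/scene0.npz b 62 off [ -0. -10.] size [14. 48.] phi 119.0
pics/scene0.npz b 75 off [-0. -5.] size [18. 54.] phi 112.0
pics/scene0.npz c 62 off [-3. -9.] size [49. 18.] phi 35.0
pics/scene0.npz c 75 off [-2. -5.] size [52. 24.] phi 43.0
side a 62 off [-4.  7.] size [11. 43.] phi 169.0
side a 75 off [-2.  4.] size [16. 52.] phi 165.0
side b 62 off [-8. 20.] size [11. 11.] phi 165.0
side b 75 off [-2.  6.] size [20. 51.] phi 121.0
side c 62 off [2. 4.] size [17. 51.] phi 153.0
side c 75 off [-3. -0.] size [53. 43.] phi 173.0
scene a 62 off [-1. -9.] size [18. 43.] phi 165.0
scene a 75 off [-0. -7.] size [27. 45.] phi 162.0
scene b 62 off [ -1. -10.] size [14. 48.] phi 119.0
scene b 75 off [-0. -5.] size [18. 53.] phi 112.0
scene c 62 off [ 1. -6.] size [24. 45.] phi 164.0
scene c 75 off [ 2. -5.] size [32. 58.] phi 163.0
```

Starting angles are a ≈ -13°, b ≈ -62° and c ≈ +35°. Bar c now reads about -20° (partly occluded), so it has turned only about 55° and the 15 N grip probably slipped. I'll move up for an unobstructed measurement.

```bash
python3 -m handwheel '{"xyz":[[0,0,-0.3],[0,0,-0.3],[0,0,-0.3],[0,0,-0.2],[0,0,0]],"twist":[0,0,0,0,0]}'
python3 ang.py side scene | grep ' c '
python3 - <<'E'
from cell import bot
import cv2,numpy as np
o=[]
for n,r in [('scene',(160,215)),('side',(155,215)),('wrist',(0,0))]:
    c=bot.read_camera(n); np.savez(f'pics/{n}7.npz',**c); o.append(c['img'][r[0]:r[0]+80,r[1]:r[1]+80] if n!='wrist' else c['img'])
o=[cv2.resize(i,(400,300) if k==2 else (400,400),interpolation=cv2.INTER_CUBIC) for k,i in enumerate(o)]
cv2.imwrite('pics/p7.png',np.hstack([cv2.resize(i,(266,300)) if k<2 else cv2.resize(i,(268,300)) for k,i in enumerate(o)])[:,:,::-1])
E
```

```text
time_s: 16.68
tool_pos: [0.6051, 0.0064, 0.4005]
eef_rot: [0.902, 0.432, 0.002, 0.001]
ft_force: [-0.3, -0.6, -1.2]
gripper_width: 0.045
side c 62 off [-5.  9.] size [12. 45.] phi 160.0
side c 75 off [-1.  4.] size [19. 55.] phi 153.0
scene c 62 off [-2. -7.] size [16. 45.] phi 155.0
scene c 75 off [-3. -5.] size [25. 50.] phi 155.0
```

View pics/p7.png

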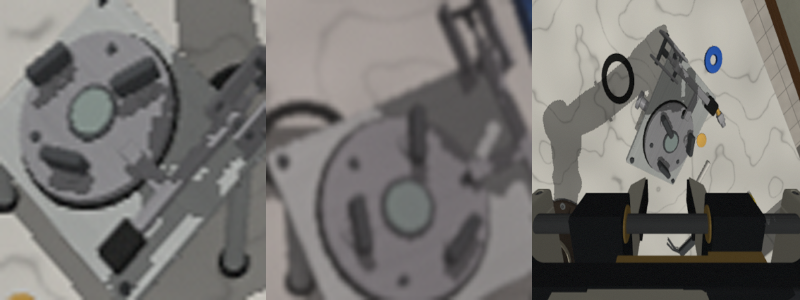

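Both views show c at about -23°, roughly halfway round. The reaction force pointed to plate +y and up, so the finger may have hit the lever's side arm, seen at side (478,165). I'll work out where that is.

```bash
python3 - <<'E'
from h import *
v=np.load('v.npy');M=plateR(v[3])
def onp(n,px,z):
    c=dict(np.load(n));d=Rc(c)@np.r_[(np.array(px)-c['mtx'][:2,2])/c['mtx'][0,0],1]
    o=(c['position']-v[:3])@M;d=d@M;return (o+d*(z-o[2])/d[2]).round(3)
for z in (.014,.03,.045):
    print(z,'side blob',onp('pics/side7.npz',[215+(478-266)/3.325,155+165/3.75],z),'scene2 arm tip',onp('pics/scene4.npz',[195+215/3.636,120+280/3.636],z))
E
python3 - <<'E'
import cv2,numpy as np,sys
sys.path.insert(0,'.')
from h import *
v=np.load('v.npy');M=plateR(v[3]);o=[]
xs=np.arange(.10,-.10,-.0005);ys=np.arange(.1,-.15,-.000625)
Y,X=np.meshgrid(ys,xs)   # image: up = +x, left = +y
for n in ('side7','scene7'):
    c=dict(np.load(f'pics/{n}.npz'))
    m=proj(c,np.c_[X.ravel(),Y.ravel(),np.full(X.size,.04)]@M.T+v[:3]).astype(np.float32).reshape(*X.shape,2)
    o.append(cv2.remap(c['img'],m[...,0],m[...,1],cv2.INTER_CUBIC))
cv2.imwrite('pics/p8.png',cv2.convertScaleAbs(np.hstack(o)[:,:,::-1],alpha=1.6));print(o[0].shape)
E
```

```text
0.014 side blob [ 0.007 -0.081  0.014] scene2 arm tip [ 0.008 -0.05   0.014]
0.03 side blob [ 0.004 -0.074  0.03 ] scene2 arm tip [ 0.007 -0.06   0.03 ]
0.045 side blob [ 0.002 -0.068  0.045] scene2 arm tip [ 0.007 -0.07   0.045]
(400, 400, 3)
```

View pics/p8.png

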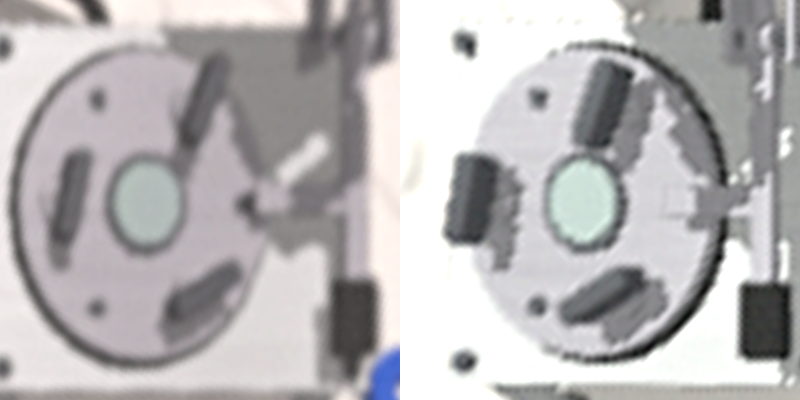

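The arm's end sits near plate (0, -60) mm, which is not in the finger's way. So either the bar slipped in the 15 N grip or it reached a stop. I'll regrip c at -23° with more force and a slightly shallower depth, and turn in small steps.

```bash
python3 t.py 0.048 -0.028 0.042 -0.034 -25
```

```text
t 16.9333 tcp [0.6032 0.0074 0.3948] target [0.6044 0.0063 0.1552] q7 -0.47 F [-0.9  0.2  0.1] w 0.0451 toolz [-0.003  0.    -1.   ]
tcp in plate [ 0.1426 -0.0271  0.2246]
twist units -0.341 deg -29.3
shift units (after twist) [-0.003  0.017  1.997]
```

```bash
python3 -m handwheel '{"xyz":[[0,0,0.3],[0,0,0.3],[0,0,0.3],[0,0,0.3],[0,0,0.1]],"twist":[-0.08,-0.08,-0.08,-0.08,-0.02]}' >/dev/null
python3 -m handwheel '{"xyz":[[0,0,0.2],[0,0,0.2],[0,0,0.15],[0,0,0.1],[0,0,0.04]],"twist":[0,0,0,0,0]}' ; python3 t.py 0.048 -0.028 0.042 -0.034 -25
python3 -m handwheel '{"xyz":[[0,0,0],[0,0,0],[0,0,0],[0,0,0],[0,0,0]],"twist":[0,0,0,0,0]}' 1 50 >/dev/null; python3 f.py
python3 -m handwheel '{"xyz":[[0,0,0],[0,0,0],[0,0,0],[0,0,0],[0,0,0]],"twist":[0,0,0,0,0]}'  >/dev/null; python3 f.py
python3 -m handwheel '{"xyz":[[0,0,0],[0,0,0],[0,0,0],[0,0,0],[0,0,0]],"twist":[0.04,0.04,0.04,0.04,0.04]}' ; python3 f.py
```

```text
time_s: 17.77
tool_pos: [0.602, 0.0071, 0.1553]
eef_rot: [0.763, 0.646, -0.002, -0.001]
ft_force: [-0.4, -0.7, 0.3]
gripper_width: 0.0448
t 17.7667 tcp [0.602  0.0071 0.1553] target [0.6044 0.0063 0.1552] q7 0.1 F [-0.4 -0.7  0.3] w 0.0448 toolz [-0.004 -0.    -1.   ]
tcp in plate [ 0.034 -0.026  0.011]
twist units -0.001 deg -0.1
shift units (after twist) [-0.004  0.021  0.   ]
18.18 F [-5.   0.3  1.4] T [ 0.2   1.44 -0.02] w 0.0163 q7 0.098
18.6 F [-3.4  0.8  5.6] T [0.01 0.96 0.35] w 0.0135 q7 0.098
time_s: 19.02
tool_pos: [0.6028, 0.0061, 0.1586]
eef_rot: [0.851, 0.525, -0.001, -0.0]
ft_force: [-7.7, -2.6, 7.3]
gripper_width: 0.0165
19.02 F [-7.7 -2.6  7.3] T [-0.76  1.54  1.96] w 0.0165 q7 -0.155
```

Tz is about 2 Nm with the bar barely moving, far above the 0.08 Nm bolt friction, so c is on its hard stop at about -28°. That is radial to the window, so the bolts evidently started partly turned. I'll release without twisting back, lift, and go to a.

```bash
python3 -m handwheel '{"xyz":[[0,0,0],[0,0,0],[0,0,0],[0,0,0],[0,0,0]],"twist":[0,0,0,0,0]}' 0.02 50
python3 -m handwheel '{"xyz":[[0,0,-0.15],[0,0,-0.3],[0,0,-0.3],[0,0,-0.2],[0,0,0]],"twist":[0,0,0,0,0]}'
python3 t.py 0 0.055 0.042 0.08 -13;python3 t.py -0.048 -0.028 0.042 0.08 -62
```

```text
time_s: 19.43
tool_pos: [0.604, 0.0071, 0.158]
eef_rot: [0.851, 0.525, 0.0, -0.0]
ft_force: [0.1, -0.1, -0.1]
gripper_width: 0.0435
time_s: 19.85
tool_pos: [0.6065, 0.0061, 0.2774]
eef_rot: [0.851, 0.525, 0.004, 0.002]
ft_force: [0.6, -0.2, 1.1]
gripper_width: 0.0449
t 19.85 tcp [0.6065 0.0061 0.2774] target [ 0.539  -0.0603  0.2474] q7 -0.23 F [ 0.6 -0.2  1.1] w 0.0449 toolz [ 0.008  0.001 -1.   ]
tcp in plate [ 0.0873 -0.0299  0.1209]
twist units -0.353 deg -30.4
shift units (after twist) [-0.517 -0.599  0.243]
t 19.85 tcp [0.6065 0.0061 0.2774] target [ 0.6312 -0.075   0.2256] q7 -0.23 F [ 0.6 -0.2  1.1] w 0.0449 toolz [ 0.008  0.001 -1.   ]
tcp in plate [ 0.0873 -0.0299  0.1209]
twist units 0.23 deg 19.8
shift units (after twist) [-0.318  0.628  0.434]
```

```bash
python3 -m handwheel '{"xyz":[[0,0,0],[0,0,0],[0,0,0],[0,0,0],[0,0,0]],"twist":[-0.08,-0.08,-0.08,-0.08,-0.033]}' >/dev/null
python3 -m handwheel '{"xyz":[[-0.172,-0.2,0],[-0.172,-0.2,0],[-0.172,-0.2,0],[0,0,0.15],[0,0,0.09]],"twist":[0,0,0,0,0]}' >/dev/null
python3 ang.py side scene | grep -E ' (a|c) '
python3 t.py 0 0.055 0.042 -0.036 -13
```

```text
side a 62 off [5. 3.] size [18. 49.] phi 158.0
side a 75 off [2. 3.] size [33. 58.] phi 158.0
side c 62 off [-1.  5.] size [20. 49.] phi 154.0
side c 75 off [-3.  7.] size [38. 50.] phi 151.0
scene a 62 off [ 3. -7.] size [27. 44.] phi 174.0
scene a 75 off [ 2. -7.] size [31. 47.] phi 165.0
scene c 62 off [-3. -2.] size [27. 53.] phi 156.0
scene c 75 off [-0. -2.] size [39. 59.] phi 161.0
t 20.7833 tcp [ 0.535  -0.0584  0.2413] target [ 0.539  -0.0603  0.1314] q7 0.32 F [ 0.4  0.9 -0.3] w 0.045 toolz [-0.003  0.001 -1.   ]
tcp in plate [0.0363 0.0582 0.1065]
twist units 0.0 deg 0.0
shift units (after twist) [-0.019  0.035  0.916]
```

```bash
python3 -m handwheel '{"xyz":[[-0.02,0.03,0.2],[0,0,0.25],[0,0,0.2],[0,0,0.1],[0,0,0.1]],"twist":[0,0,0,0,0]}' ; python3 f.py
python3 -m handwheel '{"xyz":[[0,0,0.05],[0,0,0.02],[0,0,0],[0,0,0],[0,0,0]],"twist":[0,0,0,0,0]}' 1 40 ; python3 f.py
python3 -m handwheel '{"xyz":[[0,0,0],[0,0,0],[0,0,0],[0,0,0],[0,0,0]],"twist":[0,0,0,0,0]}' ; python3 f.py
```

```text
time_s: 21.2
tool_pos: [0.54, -0.0605, 0.1397]
eef_rot: [0.683, 0.73, -0.001, -0.001]
ft_force: [0.3, 0.7, -0.0]
gripper_width: 0.045
21.2 F [ 0.3  0.7 -0. ] T [-0.1  -0.05 -0.01] w 0.045 q7 0.419
time_s: 21.62
tool_pos: [0.5392, -0.0616, 0.1332]
eef_rot: [0.684, 0.729, -0.0, -0.0]
ft_force: [-12.1, -0.7, 5.4]
gripper_width: 0.0163
21.62 F [-12.1  -0.7   5.4] T [-0.4   2.89  0.11] w 0.0163 q7 0.427
time_s: 22.03
tool_pos: [0.5377, -0.0617, 0.1332]
eef_rot: [0.684, 0.729, -0.001, -0.002]
ft_force: [-8.3, -0.1, 6.3]
gripper_width: 0.0126
22.03 F [-8.3 -0.1  6.3] T [-0.06  2.16  0.14] w 0.0126 q7 0.427
```

Gripped at 12.6 mm. Turning clockwise.

```bash
python3 -m handwheel '{"xyz":[[0,0,0],[0,0,0],[0,0,0],[0,0,0],[0,0,0]],"twist":[0.08,0.08,0.08,0.08,0.08]}' >/dev/null; python3 f.py
python3 -m handwheel '{"xyz":[[0,0,0],[0,0,0],[0,0,0],[0,0,0],[0,0,0]],"twist":[0.08,0.08,0.06,0.04,0.04]}'  >/dev/null; python3 f.py
python3 -m handwheel '{"xyz":[[0,0,0],[0,0,0],[0,0,0],[0,0,0],[0,0,0]],"twist":[0.04,0.04,0.03,0.03,0.02]}' ; python3 f.py; python3 t.py 0 0.055 0.042 -0.036 -90
```

```text
22.45 F [-12.6  -1.3  15.6] T [-0.17  3.53  0.39] w 0.0147 q7 -0.074
22.87 F [-14.4   0.9  19.7] T [0.45 3.63 0.36] w 0.0156 q7 -0.433
time_s: 23.28
tool_pos: [0.5375, -0.0612, 0.1339]
eef_rot: [0.985, 0.171, -0.002, -0.002]
ft_force: [-13.3, 1.9, 19.4]
gripper_width: 0.0172
23.28 F [-13.3   1.9  19.4] T [0.62 3.51 1.34] w 0.0172 q7 -0.62
t 23.2833 tcp [ 0.5375 -0.0612  0.1339] target [ 0.539  -0.0603  0.1314] q7 -0.62 F [-13.3   1.9  19.4] w 0.0172 toolz [-0.004  0.003 -1.   ]
tcp in plate [-0.0156  0.0566  0.0123]
twist units 0.018 deg 1.5
shift units (after twist) [ 0.014 -0.003  0.021]
```

Torque rises sharply at about -88°, so this is the stop as predicted. I'll give it a bit more to seat it, then release.

```bash
python3 -m handwheel '{"xyz":[[0,0,0],[0,0,0],[0,0,0],[0,0,0],[0,0,0]],"twist":[0.03,0.03,0.02,0,0]}' >/dev/null; python3 f.py
python3 -m handwheel '{"xyz":[[0,0,0],[0,0,0],[0,0,0],[0,0,0],[0,0,0]],"twist":[0,0,0,0,0]}' 0.02 40 ;python3 f.py
python3 -m handwheel '{"xyz":[[0,0,-0.15],[0,0,-0.3],[0,0,-0.3],[0,0,-0.2],[0,0,0]],"twist":[0,0,0,0,0]}'
python3 t.py -0.048 -0.028 0.042 0.08 -62
```

```text
23.7 F [-13.1   3.   21.1] T [0.9  3.33 1.85] w 0.0189 q7 -0.712
time_s: 24.12
tool_pos: [0.5401, -0.0616, 0.133]
eef_rot: [0.994, 0.112, 0.0, 0.0]
ft_force: [-0.6, -0.5, -0.4]
gripper_width: 0.0441
24.12 F [-0.6 -0.5 -0.4] T [-0.11  0.2  -0.03] w 0.0441 q7 -0.713
time_s: 24.53
tool_pos: [0.5423, -0.0631, 0.2515]
eef_rot: [0.994, 0.112, 0.004, 0.001]
ft_force: [0.2, 0.1, -0.0]
gripper_width: 0.045
t 24.5333 tcp [ 0.5423 -0.0631  0.2515] target [ 0.6312 -0.075   0.2256] q7 -0.83 F [ 0.2  0.1 -0. ] w 0.045 toolz [ 0.007 -0.001 -1.   ]
tcp in plate [0.0348 0.0527 0.1186]
twist units -0.357 deg -30.7
shift units (after twist) [0.467 0.582 0.22 ]
```

```bash
python3 -m handwheel '{"xyz":[[0,0,0],[0,0,0],[0,0,0],[0,0,0],[0,0,0]],"twist":[-0.08,-0.08,-0.08,-0.08,-0.037]}' >/dev/null
python3 -m handwheel '{"xyz":[[0.156,0.194,0],[0.156,0.194,0],[0.156,0.194,0],[0,0,0.12],[0,0,0.1]],"twist":[0,0,0,0,0]}' >/dev/null
python3 t.py -0.048 -0.028 0.042 -0.032 -62
python3 ang.py side scene | grep -E ' a '
```

```text
t 25.3667 tcp [ 0.6295 -0.0742  0.2188] target [ 0.6312 -0.075   0.1136] q7 -0.33 F [-0.2 -0.8 -0.7] w 0.0452 toolz [-0.    -0.001 -1.   ]
tcp in plate [-0.0137 -0.0267  0.1066]
twist units -0.0 deg -0.0
shift units (after twist) [0.007 0.013 0.876]
side a 62 off [-6. 15.] size [24.  8.] phi 97.0
side a 75 off [-2.  2.] size [16. 52.] phi 108.0
scene a 62 off [ 8. 12.] size [31. 59.] phi 144.0
scene a 75 off [7. 6.] size [42. 60.] phi 108.0
```

```bash
python3 -m handwheel '{"xyz":[[0.01,0.01,0.2],[0,0,0.2],[0,0,0.15],[0,0,0.1],[0,0,0.05]],"twist":[0,0,0,0,0]}' ; python3 f.py
python3 -m handwheel '{"xyz":[[0,0,0.05],[0,0,0.05],[0,0,0.04],[0,0,0.03],[0,0,0]],"twist":[0,0,0,0,0]}' ; python3 f.py
python3 -m handwheel '{"xyz":[[0,0,0],[0,0,0],[0,0,0],[0,0,0],[0,0,0]],"twist":[0,0,0,0,0]}' 1 40 ; python3 f.py
python3 -m handwheel '{"xyz":[[0,0,0],[0,0,0],[0,0,0],[0,0,0],[0,0,0]],"twist":[0,0,0,0,0]}' ; python3 f.py
```

```text
time_s: 25.88
tool_pos: [0.6289, -0.073, 0.1352]
eef_rot: [0.929, 0.371, -0.001, -0.001]
ft_force: [0.3, 0.2, 0.2]
gripper_width: 0.0452
25.88 F [0.3 0.2 0.2] T [-0.1   0.12 -0.02] w 0.0452 q7 -0.27
time_s: 26.3
tool_pos: [0.63, -0.0735, 0.1156]
eef_rot: [0.929, 0.371, -0.0, -0.0]
ft_force: [0.5, -0.1, 0.1]
gripper_width: 0.0447
26.3 F [ 0.5 -0.1  0.1] T [-0.1   0.14 -0.03] w 0.0447 q7 -0.254
time_s: 26.72
tool_pos: [0.631, -0.0744, 0.1164]
eef_rot: [0.929, 0.371, 0.001, 0.001]
ft_force: [7.7, -9.3, -2.3]
gripper_width: 0.0163
26.72 F [ 7.7 -9.3 -2.3] T [-1.96 -1.64 -0.02] w 0.0163 q7 -0.254
time_s: 27.13
tool_pos: [0.6314, -0.0748, 0.1162]
eef_rot: [0.929, 0.371, 0.001, 0.001]
ft_force: [5.1, -3.6, -5.1]
gripper_width: 0.0146
27.13 F [ 5.1 -3.6 -5.1] T [-0.82 -0.81  0.07] w 0.0146 q7 -0.254
```

```bash
python3 -m handwheel '{"xyz":[[0,0,0],[0,0,0],[0,0,0],[0,0,0],[0,0,0]],"twist":[0.07,0.07,0.07,0.07,0.07]}' >/dev/null; python3 f.py
python3 -m handwheel '{"xyz":[[0,0,0],[0,0,0],[0,0,0],[0,0,0],[0,0,0]],"twist":[0.07,0.07,0.07,0.06,0.05]}'  >/dev/null; python3 f.py
python3 -m handwheel '{"xyz":[[0,0,0],[0,0,0],[0,0,0],[0,0,0],[0,0,0]],"twist":[0.06,0.06,0.06,0.05,0.04]}' ; python3 f.py; python3 t.py -0.048 -0.028 0.042 -0.032 -150
```

```text
27.55 F [ 6.6 -7.9 -3.4] T [-1.78 -0.77  0.21] w 0.0142 q7 -0.69
27.97 F [  3.5 -10.4   1.3] T [-2.31 -0.39  0.19] w 0.0129 q7 -1.088
time_s: 28.38
tool_pos: [0.6325, -0.079, 0.1181]
eef_rot: [0.947, -0.321, 0.004, 0.003]
ft_force: [5.0, -15.0, 2.4]
gripper_width: 0.0152
28.38 F [  5.  -15.    2.4] T [-3.12 -1.13  1.4 ] w 0.0152 q7 -1.437
t 28.3833 tcp [ 0.6325 -0.079   0.1181] target [ 0.6312 -0.075   0.1136] q7 -1.44 F [  5.  -15.    2.4] w 0.0152 toolz [ 0.006 -0.009 -1.   ]
tcp in plate [-0.0643 -0.028   0.0195]
twist units 0.016 deg 1.3
shift units (after twist) [-0.031 -0.019  0.037]
```

Torque rises at about -149°, again the predicted radial stop. I'll seat it, release, go up and clear of the plate, and inspect.

```bash
python3 -m handwheel '{"xyz":[[0,0,0],[0,0,0],[0,0,0],[0,0,0],[0,0,0]],"twist":[0.04,0.03,0.02,0,0]}' >/dev/null; python3 f.py
python3 -m handwheel '{"xyz":[[0,0,0],[0,0,0],[0,0,0],[0,0,0],[0,0,0]],"twist":[0,0,0,0,0]}' 0.02 40 ;python3 f.py
python3 -m handwheel '{"xyz":[[0,0,-0.15],[0,0,-0.3],[0,0,-0.3],[0,0,-0.3],[0,0,-0.3]],"twist":[0,0,0,0,0]}'
python3 -m handwheel '{"xyz":[[0,0,-0.3],[0,0,-0.3],[0,0,-0.2],[0,0,0],[0,0,0]],"twist":[0,0,0,0,0]}'
python3 ang.py side scene
python3 - <<'E'
import cv2
from h import *;from cell import bot
v=np.load('v.npy');M=plateR(v[3]);o=[]
xs=np.arange(.12,-.12,-.0006);ys=np.arange(.1,-.15,-.000625);Y,X=np.meshgrid(ys,xs)
for n in ('side','scene'):
    c=bot.read_camera(n);np.savez(f'pics/{n}9.npz',**c)
    m=proj(c,np.c_[X.ravel(),Y.ravel(),np.full(X.size,.046)]@M.T+v[:3]).astype(np.float32).reshape(*X.shape,2)
    o.append(cv2.remap(c['img'],m[...,0],m[...,1],cv2.INTER_CUBIC))
cv2.imwrite('pics/p9.png',cv2.convertScaleAbs(np.hstack(o)[:,:,::-1],alpha=1.6))
E
```

```text
28.8 F [  7.  -16.7   1.3] T [-3.39 -1.59  1.95] w 0.0171 q7 -1.558
time_s: 29.22
tool_pos: [0.63, -0.073, 0.1157]
eef_rot: [0.924, -0.382, -0.0, -0.0]
ft_force: [0.1, 0.4, -0.0]
gripper_width: 0.0434
29.22 F [ 0.1  0.4 -0. ] T [-0.02  0.19  0.1 ] w 0.0434 q7 -1.56
time_s: 29.63
tool_pos: [0.6297, -0.0731, 0.2794]
eef_rot: [0.924, -0.382, -0.0, -0.0]
ft_force: [0.5, 0.5, -0.7]
gripper_width: 0.0447
time_s: 30.05
tool_pos: [0.6305, -0.0738, 0.375]
eef_rot: [0.924, -0.382, 0.001, -0.001]
ft_force: [0.0, 0.5, -0.4]
gripper_width: 0.045
side a 62 off [-3.  5.] size [ 9. 46.] phi 104.0
side a 75 off [-3.  2.] size [20. 53.] phi 109.0
side b 62 off [1. 4.] size [44. 22.] phi 55.0
side b 75 off [-1.  3.] size [55. 50.] phi 58.0
side c 62 off [1. 4.] size [18. 51.] phi 152.0
side c 75 off [-2.  5.] size [38. 55.] phi 161.0
scene a 62 off [ -1. -12.] size [13. 49.] phi 106.0
scene a 75 off [-1. -7.] size [17. 53.] phi 100.0
scene b 62 off [ 1. -3.] size [55. 20.] phi 61.0
scene b 75 off [ 4. -2.] size [56. 39.] phi 50.0
scene c 62 off [ 1. -5.] size [26. 46.] phi 161.0
scene c 75 off [ 3. -5.] size [35. 57.] phi 164.0
```

View pics/p9.png

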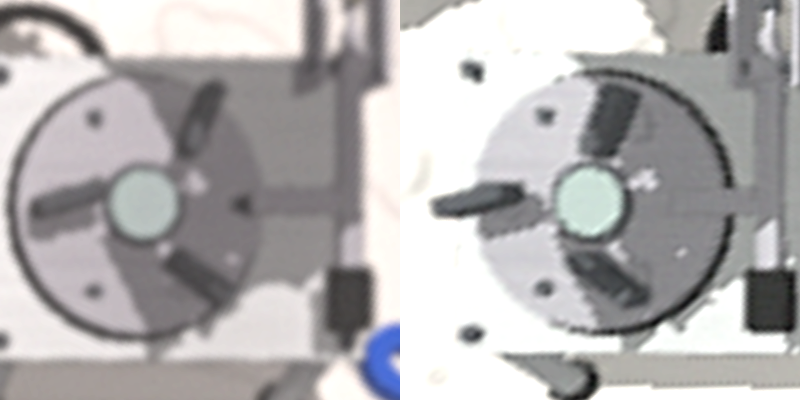

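The rectified views show the lever down along the plate at y ≈ -125, with its pad at (350,300). The bars are at a ≈ 104°, b ≈ 53° and c ≈ 155°. All three turned about 60–65° and then met hard resistance, so they evidently share a start value of about 0.85 rad. For b the bar angle lags the tool by more than expected, so I'll regrip it, aligned and with 60 N, to check it is really on the stop.

```bash
python3 t.py -0.048 -0.028 0.042 -0.034 53
```

```text
t 30.25 tcp [ 0.6298 -0.0729  0.3725] target [ 0.6312 -0.075   0.1116] q7 -1.82 F [-0.1  0.8 -0.2] w 0.0452 toolz [-0.002  0.001 -1.   ]
tcp in plate [ 0.0571 -0.0273  0.243 ]
twist units -0.341 deg -29.3
shift units (after twist) [0.02  0.011 2.174]
```

```bash
python3 -m handwheel '{"xyz":[[0,0,0.3],[0,0,0.3],[0,0,0.3],[0,0,0.3],[0,0,0.1]],"twist":[-0.08,-0.08,-0.08,-0.08,-0.02]}' >/dev/null
python3 -m handwheel '{"xyz":[[0.02,0.01,0.25],[0,0,0.25],[0,0,0.18],[0,0,0.1],[0,0,0.06]],"twist":[0,0,0,0,0]}' ; python3 f.py; python3 t.py -0.048 -0.028 0.042 -0.034 53
python3 -m handwheel '{"xyz":[[0,0,0],[0,0,0],[0,0,0],[0,0,0],[0,0,0]],"twist":[0,0,0,0,0]}' 1 60 >/dev/null
python3 -m handwheel '{"xyz":[[0,0,0],[0,0,0],[0,0,0],[0,0,0],[0,0,0]],"twist":[0,0,0,0,0]}' ; python3 f.py
python3 -m handwheel '{"xyz":[[0,0,0],[0,0,0],[0,0,0],[0,0,0],[0,0,0]],"twist":[0.03,0.03,0.03,0,0]}' ; python3 f.py
```

```text
time_s: 31.08
tool_pos: [0.6308, -0.075, 0.1148]
eef_rot: [0.991, -0.137, -0.002, 0.0]
ft_force: [-0.1, 0.3, 1.3]
gripper_width: 0.0448
31.08 F [-0.1  0.3  1.3] T [-0.05  0.19 -0.02] w 0.0448 q7 -1.22
t 31.0833 tcp [ 0.6308 -0.075   0.1148] target [ 0.6312 -0.075   0.1116] q7 -1.22 F [-0.1  0.3  1.3] w 0.0448 toolz [-0.003  0.    -1.   ]
tcp in plate [-0.0619 -0.0277  0.0145]
twist units -0.001 deg -0.1
shift units (after twist) [ 0.003 -0.001  0.026]
time_s: 31.92
tool_pos: [0.6322, -0.0782, 0.1181]
eef_rot: [0.99, -0.138, 0.001, 0.001]
ft_force: [-0.8, -5.4, -0.1]
gripper_width: 0.0121
31.92 F [-0.8 -5.4 -0.1] T [-1.44  0.44 -0.01] w 0.0121 q7 -1.22
time_s: 32.33
tool_pos: [0.6321, -0.0785, 0.1183]
eef_rot: [0.979, -0.204, 0.001, 0.002]
ft_force: [-1.9, -7.9, 1.8]
gripper_width: 0.0118
32.33 F [-1.9 -7.9  1.8] T [-1.65  0.73  0.76] w 0.0118 q7 -1.331
```

```bash
python3 -m handwheel '{"xyz":[[0,0,0],[0,0,0],[0,0,0],[0,0,0],[0,0,0]],"twist":[0.03,0.03,0.03,0,0]}' ; python3 f.py
python3 -m handwheel '{"xyz":[[0,0,0],[0,0,0],[0,0,0],[0,0,0],[0,0,0]],"twist":[0.03,0.03,0,0,0]}' ; python3 f.py
```

```text
time_s: 32.75
tool_pos: [0.6324, -0.0789, 0.1185]
eef_rot: [0.963, -0.269, 0.001, 0.002]
ft_force: [-1.4, -8.1, 2.3]
gripper_width: 0.0126
32.75 F [-1.4 -8.1  2.3] T [-1.91  0.46  1.41] w 0.0126 q7 -1.442
time_s: 33.17
tool_pos: [0.6331, -0.0793, 0.1187]
eef_rot: [0.95, -0.312, 0.002, 0.002]
ft_force: [0.9, -10.4, 0.3]
gripper_width: 0.0135
33.17 F [  0.9 -10.4   0.3] T [-2.15 -0.24  1.5 ] w 0.0135 q7 -1.517
```

Torque rises linearly from zero over 20° of twist with the bar staying put. That is elastic wind-up against the end stop, so b is home. I'll release, retreat upward, and do the last numeric checks: bar angles, lever, and bystanders before versus after.

```bash
python3 -m handwheel '{"xyz":[[0,0,0],[0,0,0],[0,0,0],[0,0,0],[0,0,0]],"twist":[0,0,0,0,0]}' 0.02 40 >/dev/null
python3 -m handwheel '{"xyz":[[0,0,-0.15],[0,0,-0.3],[0,0,-0.3],[0,0,-0.3],[0,0,-0.3]],"twist":[0,0,0,0,0]}' >/dev/null
python3 -m handwheel '{"xyz":[[0,0,-0.3],[0,0,-0.3],[0,0,-0.2],[0,0,0],[0,0,0]],"twist":[0,0,0,0,0]}'
python3 ang.py side scene | grep ' 62 '
python3 - <<'E'
import cv2
from h import *;from cell import bot
v=np.load('v.npy');M=plateR(v[3])
for n in ('side','scene'):
    a=np.load(f'pics/{n}0.npz')['img'];c=bot.read_camera(n);b=c['img']
    d=(np.abs(a.astype(int)-b).max(2)>60).astype(np.uint8);d=cv2.morphologyEx(d,cv2.MORPH_OPEN,np.ones((2,2)))
    _,_,st,ce=cv2.connectedComponentsWithStats(d)
    print(n,[(ce[i].round().astype(int).tolist(),int(st[i,4])) for i in range(1,len(st)) if st[i,4]>15])
    p=proj(c,[M@padpt(q)+v[:3] for q in (.0,.5)]).round().astype(int);print('pad px q=0,.5',p.tolist(),[b[y-1:y+2,x-1:x+2].mean().round() for x,y in p])
    g=lambda i:cv2.inRange(cv2.cvtColor(i,cv2.COLOR_RGB2HSV),(100,150,80),(130,255,255))
s=bot.sense();print(s['time_s'],s['ft_force'])
E
```

```text
time_s: 34.42
tool_pos: [0.6325, -0.0758, 0.3764]
eef_rot: [0.95, -0.312, 0.001, -0.0]
ft_force: [-0.1, 0.3, -0.3]
gripper_width: 0.0448
side a 62 off [-3.  5.] size [ 9. 47.] phi 104.0
side b 62 off [1. 4.] size [48. 23.] phi 55.0
side c 62 off [1. 4.] size [18. 51.] phi 152.0
scene a 62 off [ -1. -13.] size [13. 45.] phi 107.0
scene b 62 off [ 0. -4.] size [55. 20.] phi 59.0
scene c 62 off [ 1. -5.] size [26. 46.] phi 160.0
side [([35, 26], 1045), ([163, 3], 21), ([284, 2], 25), ([287, 13], 394), ([320, 2], 38), ([14, 29], 324), ([171, 15], 105), ([223, 17], 48), ([117, 49], 32), ([129, 58], 51), ([35, 80], 421), ([113, 75], 130), ([127, 76], 33), ([13, 97], 255), ([284, 123], 1484), ([91, 108], 21), ([74, 146], 1478), ([121, 183], 2008), ([16, 152], 286), ([261, 186], 18), ([78, 199], 121), ([307, 200], 127), ([305, 210], 39), ([16, 229], 307)]
pad px q=0,.5 [[307, 198], [303, 210]] [np.float64(157.0), np.float64(42.0)]
scene [([203, 3], 105), ([368, 18], 157), ([235, 56], 684), ([366, 37], 28), ([360, 55], 418), ([190, 53], 25), ([182, 71], 130), ([228, 82], 40), ([267, 116], 2095), ([220, 98], 56), ([345, 99], 91), ([188, 104], 40), ([341, 121], 94), ([215, 122], 18), ([274, 153], 1479), ([234, 175], 24), ([262, 180], 18), ([251, 184], 16), ([234, 198], 22), ([271, 208], 125), ([281, 212], 39), ([247, 218], 29), ([292, 220], 17), ([253, 226], 153), ([287, 245], 65)]
pad px q=0,.5 [[247, 211], [251, 225]] [np.float64(92.0), np.float64(37.0)]
34.6167 [ 0.25661944  0.83778379 -0.56035294]
```

The bar angles are unchanged after the re-press, so they are solid on their stops. The lever pad is at its q = 0.5 pixel in both views, and there are no image changes at any bystander. Handing in.

```bash
python3 -c "
from cell import bot
print(bot.job_done())"
```

```text
the job is handed in; nothing more can be done
None
```

I pressed the hold-down lever until it snapped over, then turned bolts c, a and b clockwise to a hard stop, and handed the job in at about 34.6 s. No verdict was reported.

**Last checks**
- **Lever:** the pad is at the pixel predicted for joint 0.5 in both the side and scene views, and it stays down with the tool well clear.
- **Bolts b and c:** I regripped each one, and the torque rose to 1.5–2 Nm with no real movement of the bar. Bolt friction is only about 0.08 Nm.
- **Bolt a:** it showed the same torque rise (0.36 to 1.85 Nm) at the end of its turn, but I did not regrip it to confirm.
- **Bystanders:** no image change showed at any of them between the start and the end. The arm was clear of everything with near-zero force.

**What disagreed**
- **Finger tips:** they sit about 29 mm above the reported TCP. Because of this the first grip on c closed on nothing; I measured the offset by touch and in the images, and corrected for it.
- **Grip on c:** my first real grip on c, at 15 N, was prised open; I regripped c with 50 N.
- **Turn angle:** each bar turned only about 60–65° by image before its stop, not the full 109°. I took this to mean the bolts started partly turned, at about 0.85 rad. That is inferred from the hard stops, because the joint values could not be read.

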